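# Hang the bench caddy on its keyhole stud

## Robot

A 7-joint arm with a two-finger parallel gripper is mounted at the origin on a cart in front of the work surface, level with it; the furniture and walls round the work are solid. World frame = base frame: x ahead of the robot, y to its left, z up, the work surface at z = 0. Lengths are in m, angles in rad, forces in N, time in s.
With the tool pointing down it reaches from about 0.425 to 0.875 m from the base axis. Payload 4.7 kg.
Tool frame: the origin (TCP) lies where the fingers leave the gripper's body, on its centre line; the fingertips stand 70 mm ahead of it and the grasp point (between the pads) lies 51 mm ahead of it; z points along the fingers, y is the line along which they close (so a half turn about z gives the same grasp; the last joint's range is limited). The gripper opens to 87 mm and grips with 3 to 60 N. Pads are 19 mm wide; open, the fingers measure 117 mm over their backs; the gripper's body (75 mm by 190 mm) begins 51 mm behind the grasp point.
Start: joints at [1.271, 0.321, -0.07, 1.45, 0.023, 1.371, -0.057], TCP at [0.201, -0.618, 0.292] pointing down, gripper open.
Joint ranges: [-2.86, 2.86], [-0.3, 2.09], [-1.38, 1.24], [0.06, 2.45], [-1.56, 4.7], [0.09, 2.05], [-2.69, 2.69]. Speed limits (rad/s): [2.57, 2.57, 3.14, 3.14, 3.14, 3.14, 3.14].

## Interface

Orientations are given as a rotation vector (axis times angle).
In Python, from bench import ctrl gives the robot as it stands.
- The arm moves only by the tool drive_tool, never from a script. Its argument "motion" is a list of rows, each a list of 3 entries, a list of its own where there are three numbers: the shift along the tool's x, y, z in cm, then the turn, a rotation vector about the tool's x, y, z in degrees, then the opening, from -1 (shut) to 1 (fully open). In form: [[[x, y, z], [ax, ay, az], claw], ...]. A call has 1 to 12 rows; each row shifts and turns the commanded pose from where the row before left it, along the tool's axes as they then stand; what a row does not reach is not made up. A row lasts 1/8 s, in which the tool goes at most 62.5 mm and 10.7 degrees, less where a joint would pass 70% of its speed; a pose out of reach is approached as far as the arm can. A call with a gripper value outside its range is refused whole. The fingers move at their own pace and stop on an object; "force" is the grip in N (left out, the last holds). Time passes only in rows, so rows that do not move let the fingers close. It gives the time, the measured TCP pose, the force, the opening and the grip force at its end, in the units of the state.
- ctrl.get_state(): the state, without advancing time (a new reading comes with each control period).
- ctrl.get_image(name): name is "side" or "top" or "wrist"; returns the picture (384x512x3 uint8, red, green, blue); there is no depth.
- ctrl.calibration(name): a dict with "K" (3x3 intrinsics, pixels), "origin" and "attitude" of the camera in the world; the wrist camera has in their place "tool_from_camera" (4x4, takes a point from camera to tool coordinates, whose origin is the TCP and whose axes are the flange's). Camera axes: x right, y up, looking along -z (the intrinsics and any distortion apply to the point x, -y, -z); pixel columns grow to the right and rows downward; lengths in m; the calibration is good to about 2 mm. A picture is of the moment at which its call begins: read the wrist's pose just before it. calibration takes no time and is no camera call.
- ctrl.close_job(): hands the job in; it is judged then, once.
The state is a dict: "time": time; "joint_positions": joint angles; "qd": joint speeds; "joint_torque": joint torques, N m; "position": TCP position; "tool_rot": TCP orientation; "ft_force": force on the tool from outside, world axes, zero at the start; "torque": the same for the moment, N m; "grip_width": opening from 0.0 (shut) to 1.0 (fully open); "grip_force": force on a finger pad.
Only numpy, scipy, OpenCV 4.12 (cv2) and the standard library are available. Lean on these libraries where they do the work, as an engineer would, in place of code of your own. Each camera call takes 0.05 s, during which the arm holds its last target. There are 200 camera calls.

## Task

Hang the empty metal caddy on the headed stud of the upright white panel: bring the round end of its keyhole over the stud head and the back plate flat against the panel, then push the caddy down steadily, without letting it drop, until the stud snaps past its spring clips and is fully home at the top of the slot, and let go. The stud may be clamped anywhere along its short slot, so feel for it gently: never force caddy and panel together with more than about 30 N, and do not disturb the other things on the bench.

Things in the scene. Friction and masses are not known exactly. Their poses are not given: they have to be found in the camera images.
- caddy: Loose bare-metal caddy, about 0.28 kg, upright on the bench: open box 55 (x) x 90 (y) x 55 mm high; its back wall goes on up as a 4 mm plate with a keyhole, with a thick bar along the top edge, 167 mm above the underside. Origin: centre of underside. z up, +x out through the back plate (towards the panel once hung), y along the width. The plate's rear face is the plane x = +25 mm
- caddy_grip (a point): Middle of the bar along the caddy's top edge, to grip from above: the bar is 12 mm thick (caddy x), 62 mm long (y), 22 mm high; the point is at caddy x = +19, y = 0, z = 156 mm. Axes as the caddy
- caddy_hole (a point): Centre of the keyhole's round end (23 mm across, octagonal) on the plate's rear face: caddy x = +25, y = 0, z = 78 mm. From it a slot 11 mm wide, with a 45 degree lead-in at its mouth, goes UP to its closed end at z = 108 mm. Axes as the caddy
- caddy_slot_end (a point): Where the shank's centre lies when fully home: caddy x = +25, y = 0, z = 104 mm, 26 mm above the hole's centre. Two sprung clip noses reach into the slot at z = 98 mm; pushing the shank past them, in the last 11 mm, takes about 6 to 12 N downward on the caddy besides its weight (its weight alone does not do it); then they hold it. Axes as the caddy
- panel: Fixed upright white panel 150 mm wide (y), 12 mm thick, top edge 174 mm above the bench, on a grey foot 12 mm high reaching 50 mm in front of its middle plane. Origin: on the bench under the middle plane. -x points out of the front face (to the robot), y along the width, z up; front face at x = -6 mm
- stud_slot (a point): Left (+y) end of the dark 60 mm level slot in the panel's front face, at panel y = +30 mm, 160 mm up; axes as the panel. A stud sticks out of the slot: shank 8 mm dia, 6.5 mm from face to head; head 19 mm dia, 3.5 mm thick. It is clamped firm at this height anywhere 15 to 45 mm from this end (towards -y), not reported: feel or see it. Play: head in hole 2 mm, shank in slot 1.5 mm
- brush: Bystander: wooden brush 164 mm long lying on the bench; origin under its middle
- forceps: Bystander: steel forceps 125 mm long lying on the bench; origin under its middle
- cassette: Bystander: tissue cassette 29 x 48 x 12 mm; origin under its centre
- mould: Bystander: small steel embedding mould 34 x 46 x 11 mm; origin under its centre
- stain_jar: Bystander: lidded jar 59 mm across, 98 mm high; origin under its centre
Mind the look-alikes: they are no part of the job. What is meant by the caddy is not blue, and is the larger of those in its own colour.

How it is judged:
By the outcome, as a careful person would: the job done as asked, in the order asked, and still so for the second after the job is handed in, with the robot touching nothing.
It also fails if it takes over 64 s, if anything falls off the work surface, if the arm or the gripper's body presses on something with over 40 N, if the wrist force passes 120 N, or if a joint passes its speed limit or range.

## Working session

There is one attempt and no reset: what is moved stays moved. The work goes in short steps, Python scripts to look and compute and a tool call to move; the robot and the scene stay as the last step left them, time stands still between calls to the robot, and variables do not carry over. Pictures are saved under pics/ and viewed, at most 10 in all, crops included, and the job is handed in when it is done.

Besides the shell and the picture viewer there is one more tool, called after ">>>" by a JSON object that holds its "api" and its "payload". drive_tool: Moves the arm, as the interface text tells. Its arguments: {"type":"object","properties":{"motion":{"type":"array","items":{"type":"array"}},"force":{"type":"number"}},"required":["motion"]}

```bash
mkdir -p pics
python3 - <<'E'
from bench import ctrl
import cv2,numpy as np
print(ctrl.get_state())
for n in("side","top","wrist"):
    c=ctrl.calibration(n);print(n,c)
    im=ctrl.get_image(n);cv2.imwrite(f"pics/{n}0.png",im[:,:,::-1])
a=[cv2.imread(f"pics/{n}0.png") for n in("side","top")]
for n,i in zip(("side","top"),a): cv2.imwrite(f"pics/{n}0b.png",cv2.resize(i,(796,597),interpolation=cv2.INTER_CUBIC))
E
```

```text
{'time': 0.0, 'joint_positions': array([ 1.27114132,  0.32181333, -0.07007125,  1.45168029,  0.02259608,
        1.37076988, -0.05688477]), 'qd': array([-0.00231594,  0.00087276, -0.0007959 ,  0.00085559, -0.0006733 ,
        0.0010278 ,  0.00118404]), 'joint_torque': array([ 1.05340557e-04, -4.91294754e+01, -4.03674496e-01, -3.12539327e+01,
       -6.38073147e-02,  4.36451565e-02,  1.62130386e-04]), 'position': array([ 0.20043536, -0.61788774,  0.29116489]), 'tool_rot': array([-3.10118511e+00, -4.90588327e-01,  6.13176311e-04]), 'ft_force': array([-0.0027146,  0.2059755, -0.9726694]), 'torque': array([ 0.0378504 , -0.03374988,  0.00254155]), 'grip_force': 0.0, 'grip_width': 0.9966713804851602}
side {'K': array([[392.17320124,   0.        , 258.97107661],
       [  0.        , 392.17320124, 191.68638825],
       [  0.        ,   0.        ,   1.        ]]), 'origin': array([0.69598891, 0.87326098, 0.75972799]), 'attitude': array([0.10780712, 1.08720713, 2.76163853])}
top {'K': array([[465.28173976,   0.        , 263.98750683],
       [  0.        , 465.28173976, 189.30822437],
       [  0.        ,   0.        ,   1.        ]]), 'origin': array([0.42732492, 0.31540566, 1.1449412 ]), 'attitude': array([ 0.11246332, -0.1170388 , -1.57963353])}
wrist {'K': array([[271.60168535,   0.        , 254.51300506],
       [  0.        , 271.60168535, 192.76142595],
       [  0.        ,   0.        ,   1.        ]]), 'tool_from_camera': array([[ 4.84834587e-04,  9.62167508e-01,  2.72458164e-01,
         7.49913007e-02],
       [ 9.99999877e-01, -4.94830084e-04, -3.20236275e-05,
        -5.17497144e-04],
       [ 1.04008402e-04,  2.72458146e-01, -9.62167630e-01,
        -9.25606662e-02],
       [ 0.00000000e+00,  0.00000000e+00,  0.00000000e+00,
         1.00000000e+00]])}
```

View pics/side0b.png

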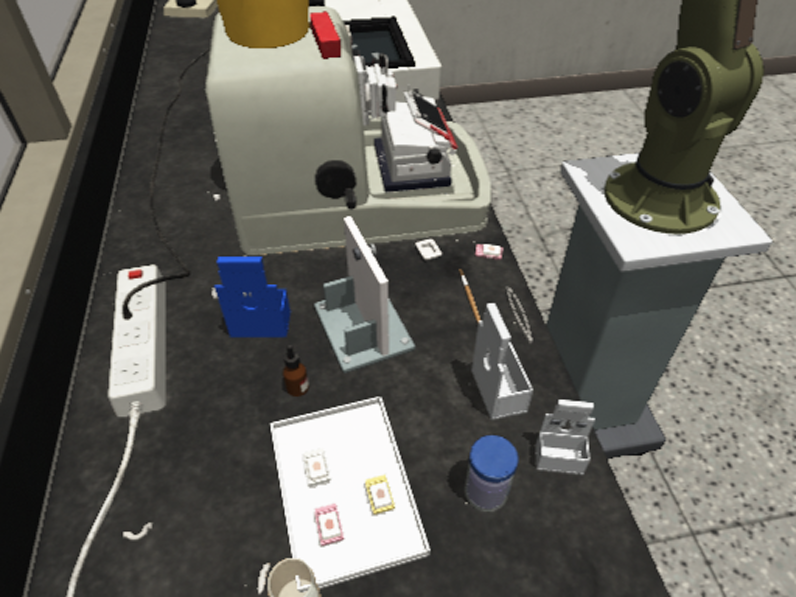

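View pics/top0b.png

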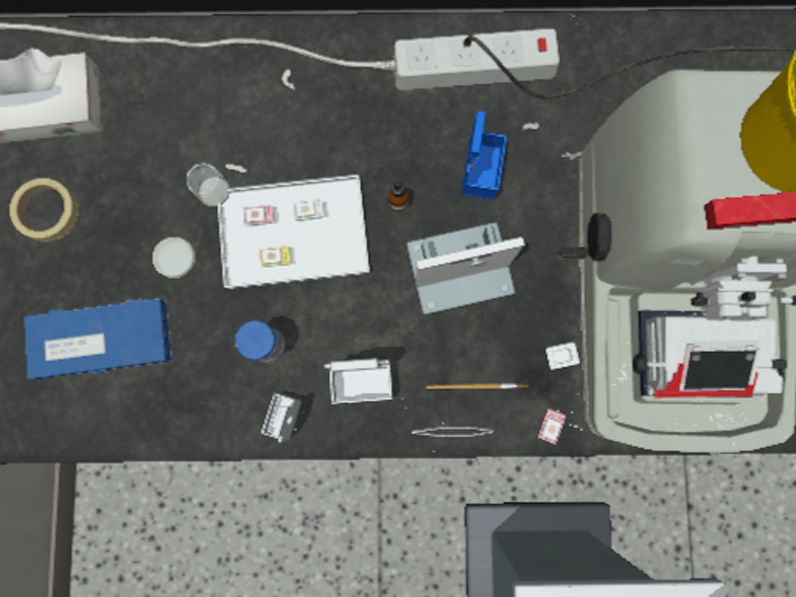

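Candidates for the caddy, in the doubled top view:
- Blue at (485,155), ruled out by colour.
- Small metal at (280,415).
- Large metal at (360,380), in the side view at (500,365). I choose this one, the larger bare-metal caddy.

The panel is at top (470,265). Next come close crops.

```bash
cat > h.py <<'E'
import numpy as np,cv2
from scipy.spatial.transform import Rotation as R
from bench import ctrl
def cam(n,st=None):
    c=ctrl.calibration(n)
    if n!="wrist": return c["K"],R.from_rotvec(c["attitude"]).as_matrix(),np.array(c["origin"])
    T=c["tool_from_camera"];Rt=R.from_rotvec(st["tool_rot"]).as_matrix()
    return c["K"],Rt@T[:3,:3],Rt@T[:3,3]+st["position"]
def back(C,uv,z):
    K,A,o=C;uv=np.atleast_2d(uv).astype(float)
    d=np.c_[(uv[:,0]-K[0,2])/K[0,0],-(uv[:,1]-K[1,2])/K[1,1],-np.ones(len(uv))]@A.T
    return o+d*((z-o[2])/d[:,2])[:,None]
def proj(C,P):
    K,A,o=C;p=(np.atleast_2d(P)-o)@A
    return np.c_[K[0,2]-K[0,0]*p[:,0]/p[:,2],K[1,2]+K[1,1]*p[:,1]/p[:,2]]
def crop(im,x,y,w,h,s):
    c=cv2.resize(im[y:y+h,x:x+w],None,fx=s,fy=s,interpolation=cv2.INTER_CUBIC)
    for i in range(0,w,10): cv2.line(c,(i*s,0),(i*s,6 if i%50 else 12),(0,255,255),1)
    for i in range(0,h,10): cv2.line(c,(0,i*s),(6 if i%50 else 12,i*s),(0,255,255),1)
    return c
E
python3 - <<'E'
from h import *
t=cv2.imread("pics/top0.png");s=cv2.imread("pics/side0.png")
m=np.vstack([np.hstack([crop(t,200,220,80,60,5),crop(t,258,140,80,60,5)]),np.hstack([crop(s,290,190,80,75,4)[:, :320],crop(s,195,135,120,75,4)])])if 0 else None
a=crop(t,200,220,80,60,5);b=crop(t,258,140,80,60,5)
c=crop(s,290,190,100,75,4);d=crop(s,200,135,100,75,4)
cv2.imwrite("pics/mos.png",np.vstack([np.hstack([a,b]),np.hstack([c,d])]))
E
```

```text
(no output)
```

View pics/mos.png

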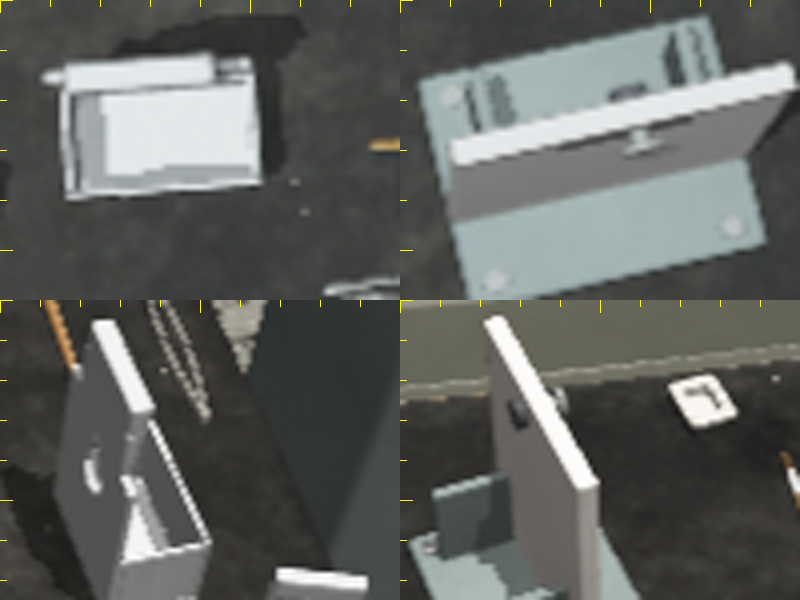

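Run:
```python
from h import *
np.set_printoptions(precision=4,suppress=True)
C=cam("top")
print("bar",p:=back(C,[[213,232.6],[213.2,237.6],[242.6,230.6],[242.6,236.2]],.167),"mean",p.mean(0))
print("rim",q:=back(C,[[213.6,259.6],[252.2,256.8]],.055))
print("panel",r:=back(C,[[268.6,173],[268.4,168.6],[337.2,157.6],[336.6,153]],.174),"mean",r.mean(0))
for n,a,b in(("bar",p[0]+p[1],p[2]+p[3]),("rim",q[0],q[1]),("pan",r[0]+r[1],r[2]+r[3])):
    d=a-b; print(n,np.degrees(np.arctan2(-d[0],d[1])),np.linalg.norm(d))
print("stud",back(C,[306.4,169.6],.16))
print("others",back(C,[[s[0]/1.555,s[1]/1.555] for s in [(258,340),(477,386),(452,432),(280,415),(550,425),(562,355)]],.01))
st=ctrl.get_state();print(R.from_rotvec(st['tool_rot']).as_matrix())
```

```text
bar [[0.4806 0.4196 0.167 ]
 [0.4701 0.4192 0.167 ]
 [0.484  0.3576 0.167 ]
 [0.4723 0.3576 0.167 ]] mean [0.4768 0.3885 0.167 ]
rim [[0.4243 0.4299 0.055 ]
 [0.4296 0.3405 0.055 ]]
panel [[0.6048 0.3015 0.174 ]
 [0.6143 0.3018 0.174 ]
 [0.6364 0.1549 0.174 ]
 [0.6465 0.1558 0.174 ]] mean [0.6255 0.2285 0.174 ]
bar 2.6057541023331656 0.12367185278602964
rim 3.417046107953587 0.08959110383246961
pan 12.299951384368239 0.2995324142329294
stud [[0.6138 0.2198 0.16  ]]
others [[0.5245 0.5514 0.01  ]
 [0.4487 0.2093 0.01  ]
 [0.3788 0.2497 0.01  ]
 [0.4078 0.5152 0.01  ]
 [0.3875 0.098  0.01  ]
 [0.4953 0.0749 0.01  ]]
[[ 0.9512  0.3087 -0.0005]
 [ 0.3087 -0.9512  0.0013]
 [-0.0001 -0.0014 -1.    ]]
```

Run:
```python
from h import *
np.set_printoptions(precision=3,suppress=True)
C=cam("side");T=cam("top")
# microtome: side-view points at assumed heights vs top
for uv in [(245,248),(490,215),(220,55)]: print(uv,[back(C,[uv[0]/1.555,uv[1]/1.555],z)[0] for z in (0,.1,.2,.3,.4)])
b=back(C,[245/1.555,248/1.555],0)[0]
for z in(0,.05,.1,.2,.25,.3,.35,.4): print(z,proj(C,b+[0,0,z])*1.555,proj(T,b+[0,0,z])*1.555)
for uv in [(585,150),(690,70),(705,215),(750,120)]: print(uv,[proj(C,back(T,[uv[0]/1.555,uv[1]/1.555],z))[0]*1.555 for z in (.2,.3,.4,.5)],[back(T,[uv[0]/1.555,uv[1]/1.555],z)[0] for z in (.2,.4)])
```

```text
(245, 248) [array([0.824, 0.001, 0.   ]), array([0.807, 0.116, 0.1  ]), array([0.79 , 0.231, 0.2  ]), array([0.773, 0.346, 0.3  ]), array([0.756, 0.46 , 0.4  ])]
(490, 215) [array([ 0.353, -0.009,  0.   ]), array([0.398, 0.107, 0.1  ]), array([0.443, 0.223, 0.2  ]), array([0.488, 0.339, 0.3  ]), array([0.533, 0.455, 0.4  ])]
(220, 55) [array([ 0.881, -0.795,  0.   ]), array([ 0.856, -0.575,  0.1  ]), array([ 0.832, -0.356,  0.2  ]), array([ 0.808, -0.136,  0.3  ]), array([0.783, 0.083, 0.4  ])]
0 [[245. 248.]] [[596.993 155.151]]
0.05 [[239.818 227.175]] [[605.135 144.516]]
0.1 [[234.275 204.899]] [[614.014 132.917]]
0.2 [[221.943 155.343]] [[634.425 106.256]]
0.25 [[215.058 127.674]] [[646.235  90.83 ]]
0.3 [[207.616  97.766]] [[659.35   73.698]]
0.35 [[199.546  65.336]] [[674.001  54.561]]
0.4 [[190.765  30.049]] [[690.472  33.045]]
(585, 150) [array([262.362, 177.171]), array([276.878, 126.057]), array([294.646,  63.489]), array([316.898, -14.869])] [array([0.762, 0.072, 0.2  ]), array([0.691, 0.124, 0.4  ])]
(690, 70) [array([191.032, 131.693]), array([205.371,  85.482]), array([222.975,  28.748]), array([245.102, -42.564])] [array([ 0.876, -0.079,  0.2  ]), array([0.781, 0.005, 0.4  ])]
(705, 215) [array([313.8  , 118.216]), array([326.006,  73.524]), array([341.004,  18.604]), array([359.879, -50.508])] [array([ 0.669, -0.085,  0.2  ]), array([ 0.618, -0.   ,  0.4  ])]
(750, 120) [array([235.48 , 104.369]), array([248.414,  61.105]), array([264.323,   7.892]), array([284.364, -59.146])] [array([ 0.802, -0.156,  0.2  ]), array([ 0.723, -0.056,  0.4  ])]
```

The blocky instrument on the right stands about 0.32–0.4 m tall, so I lift first and swing in over it close to the base.

>>> {"api": "drive_tool", "payload": {"motion": [[[0,-2.5,-5],[0,0,0],1],[[0,-2.5,-5],[0,0,0],1],[[0,-2.5,-5],[0,0,0],1],[[0,-2.5,-5],[0,0,0],1],[[0,-2.5,-5],[0,0,0],1],[[0,0,0],[0,0,0],1]]}}

```text
time: 0.9
position: [0.1619, -0.4985, 0.5478]
tool_rot: [3.094, 0.489, 0.003]
ft_force: [0.6, 0.5, -0.3]
grip_width: 1.0
grip_force: 0.0
```

>>> {"api": "drive_tool", "payload": {"motion": [[[5.9,-0.34,0],[0,0,-6.5],1],[[5.9,-0.34,0],[0,0,-6.5],1],[[5.9,-0.34,0],[0,0,-6.5],1],[[5.9,-0.34,0],[0,0,-6.5],1],[[5.9,-0.34,0],[0,0,-6.5],1],[[5.9,-0.34,0],[0,0,-6.5],1],[[5.9,-0.34,0],[0,0,-6.5],1],[[5.9,-0.34,0],[0,0,-6.5],1],[[5.9,-0.34,0],[0,0,-6.5],1],[[5.9,-0.34,0],[0,0,-6.5],1],[[5.9,-0.34,0],[0,0,-6.5],1],[[5.9,-0.34,0],[0,0,-6.5],1]]}}

```text
time: 2.4
position: [0.5193, 0.0526, 0.5405]
tool_rot: [-2.097, -2.337, 0.002]
ft_force: [0.9, 0.4, 0.4]
grip_width: 0.999
grip_force: 0.0
```

>>> {"api": "drive_tool", "payload": {"motion": [[[5.6,0,0],[0,0,0],1],[[5.6,0,2.5],[0,0,0],1],[[5.6,0,2.5],[0,0,0],1],[[5.6,0,3],[0,0,0],1],[[5.6,-0.2,4],[0,0,0],1],[[5.6,-0.2,4],[0,0,0],1],[[0,0,2],[0,0,3.2],1],[[0,0,0],[0,0,0],1],[[0,0,0],[0,0,0],1]]}}

```text
time: 3.52
position: [0.4823, 0.373, 0.3704]
tool_rot: [2.167, 2.274, 0.0]
ft_force: [-0.0, -0.7, -0.1]
grip_width: 1.0
grip_force: 0.0
```

Run:
```python
from h import *
s=ctrl.get_state();im=ctrl.get_image("wrist")[:,:,::-1];cv2.imwrite("pics/w1.png",im)
print(s['position'],R.from_rotvec(s['tool_rot']).as_matrix().round(4),s['joint_positions'].round(2),s['ft_force'])
np.save("w1.npy",np.r_[s['position'],s['tool_rot']])
o=cv2.resize(im,(796,597),interpolation=cv2.INTER_CUBIC);cv2.imwrite("pics/w1b.png",o)
```

```text
[0.48233011 0.37297023 0.37036635] [[-4.790e-02  9.989e-01  3.000e-04]
 [ 9.989e-01  4.790e-02 -0.000e+00]
 [-0.000e+00  3.000e-04 -1.000e+00]] [ 0.02  0.33 -0.92  1.41  0.26  1.53 -0.84] [-0.00429983 -0.67568073 -0.10072425]
```

View pics/w1b.png

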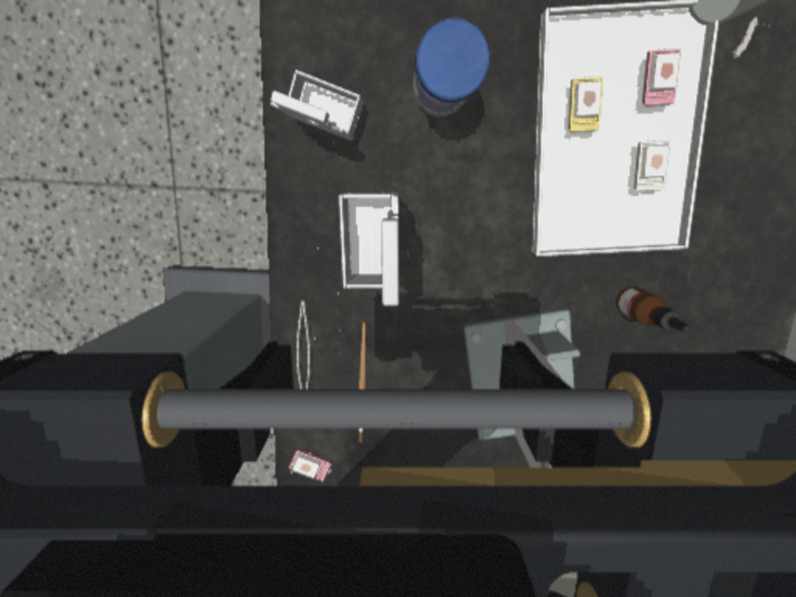

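Run:
```python
from h import *
np.set_printoptions(precision=4,suppress=True)
w=np.load("w1.npy");C=cam("wrist",dict(position=w[:3],tool_rot=w[3:]))
im=cv2.imread("pics/w1.png")
p=back(C,np.array([[383,220],[397.5,219],[384,305],[399,304]])/1.555,.167);print(p,p.mean(0))
q=back(C,np.array([[340,196],[345,289]])/1.555,.055);print(q)
c=crop(im,212,118,60,84,7);cv2.imwrite("pics/w1c.png",c)
```

```text
[[0.4715 0.4212 0.167 ]
 [0.4815 0.4224 0.167 ]
 [0.4747 0.36   0.167 ]
 [0.4856 0.3613 0.167 ]] [0.4783 0.3912 0.167 ]
[[0.4275 0.4313 0.055 ]
 [0.4336 0.3414 0.055 ]]
```

View pics/w1c.png

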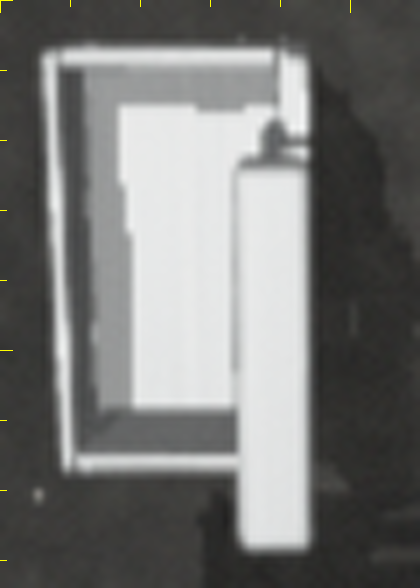

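The crop confirms the larger bare-metal caddy. Its bar corners are at about (245,141), (256,140), (245.5,196) and (256,196), which puts the bar centre near (0.478, 0.390) with a yaw of about 3.2°. I'm descending to grip.

>>> {"api": "drive_tool", "payload": {"motion": [[[1.7,-0.4,2],[0,0,-0.5],1],[[0,0,4],[0,0,0],1],[[0,0,4],[0,0,0],1],[[0,0,3],[0,0,0],1],[[0,0,2],[0,0,0],1],[[0,0,1.3],[0,0,0],1],[[0,0,0],[0,0,0],1],[[0,0,0],[0,0,0],1]]}}

```text
time: 4.58
position: [0.4772, 0.391, 0.2082]
tool_rot: [2.157, 2.284, 0.003]
ft_force: [-0.4, 0.4, -0.1]
grip_width: 1.002
grip_force: 0.0
```

>>> {"api": "drive_tool", "payload": {"motion": [[[0,0,0.1],[0,0,0],-1],[[0,0,0],[0,0,0],-1],[[0,0,0],[0,0,0],-1],[[0,0,0],[0,0,0],-1],[[0,0,0],[0,0,0],-1],[[0,0,0],[0,0,0],-1],[[0,0,0],[0,0,0],-1],[[0,0,0],[0,0,0],-1]], "force": 45}}

```text
time: 5.58
position: [0.4768, 0.3904, 0.2061]
tool_rot: [2.157, 2.284, -0.0]
ft_force: [-0.3, 0.1, 1.2]
grip_width: 0.172
grip_force: 0.0
```

>>> {"api": "drive_tool", "payload": {"motion": [[[0,0,0],[0,0,0],-1],[[0,0,0],[0,0,0],-1],[[0,0,0],[0,0,0],-1],[[0,0,0],[0,0,0],-1]]}}

```text
time: 6.08
position: [0.4767, 0.3904, 0.206]
tool_rot: [2.157, 2.284, -0.0]
ft_force: [-0.4, -0.6, -0.4]
grip_width: 0.132
grip_force: 45.0
```

Gripped at an opening of about 11.5 mm with 45 N. Next I lift, turn to the panel's yaw and stop for a closer look at the stud.

>>> {"api": "drive_tool", "payload": {"motion": [[[0,0,-1],[0,0,0],-1],[[0,0,-3],[0,0,0],-1],[[0,0,-5],[0,0,0],-1],[[0,0,-5],[0,0,0],-1],[[0,0,-5.4],[0,0,0],-1],[[0,0,0],[0,0,-9],-1],[[-4.6,-0.53,0],[0,0,0],-1],[[-4.6,-0.53,0],[0,0,0],-1],[[-4.6,-0.53,0],[0,0,0],-1],[[-4.6,-0.53,0],[0,0,0],-1],[[-4.6,-0.53,0],[0,0,0],-1],[[0,0,0],[0,0,0],-1]]}}

```text
time: 7.58
position: [0.5009, 0.1547, 0.4001]
tool_rot: [1.98, 2.436, -0.004]
ft_force: [0.9, -0.1, -3.6]
grip_width: 0.131
grip_force: 45.0
```

>>> {"api": "drive_tool", "payload": {"motion": [[[0,0,0],[0,0,0],-1],[[0,0,0],[0,0,0],-1]]}}

```text
time: 7.82
position: [0.4993, 0.1618, 0.4003]
tool_rot: [-1.967, -2.449, -0.001]
ft_force: [-0.5, 0.2, -3.0]
grip_width: 0.133
grip_force: 45.0
```

Run:
```python
from h import *
s=ctrl.get_state();im=ctrl.get_image("wrist")[:,:,::-1].copy();cv2.imwrite("pics/w2.png",im)
print(s['position'],s['tool_rot'],s['ft_force'],s['joint_positions'].round(2))
np.save("w2.npy",np.r_[s['position'],s['tool_rot']])
C=cam("wrist",s)
print(proj(C,[[.6138,.2217,.16],[.6099,.3025,.174],[.6415,.157,.174]]))
a=crop(im,250,30,200,150,4);cv2.imwrite("pics/w2c.png",a)
```

```text
[0.49927111 0.16177784 0.40027005] [-1.96725262e+00 -2.44902889e+00 -6.58570684e-04] [-0.48423013  0.20100242 -2.98177381] [ 0.48  0.07 -0.88  1.56  0.06  1.54 -0.19]
[[356.36164345 151.20908567]
 [380.95406495  79.47776224]
 [365.27870209 208.57567358]]
```

View pics/w2c.png

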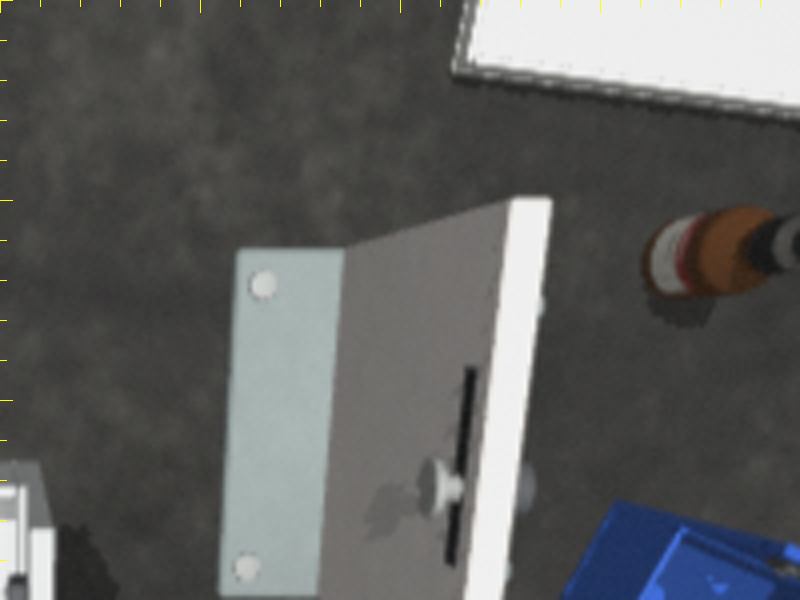

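Run:
```python
from h import *
np.set_printoptions(precision=4,suppress=True)
w=np.load("w2.npy");C=cam("wrist",dict(position=w[:3],tool_rot=w[3:]))
Y=lambda p:np.degrees(np.arctan2(-(p[0]-p[1])[0],(p[0]-p[1])[1]))
f=lambda l,z:back(C,[[250+(x+.5)/4-.5,30+(y+.5)/4-.5] for x,y in l],z)
for n,l,z in(("slot",[(472,368),(450,563)],.16),("footedge",[(237,250),(219,597)],.012),("foot/panel",[(345,248),(318,597)],.012),("topfront",[(510,198),(465,597)],.174),("topback",[(552,198),(506,597)],.174)):
    p=f(l,z);print(n,p.ravel(),Y(p),np.linalg.norm(p[0]-p[1]))
print("head",f([(430,487),(436,487)],.16),"shankbase",f([(461,489)],.16))
print(2*np.degrees(np.arctan2(w[4],w[3]))%360-90)
```

```text
slot [0.6158 0.2579 0.16   0.6283 0.2006 0.16  ] 12.291353747670831 0.05871593126993686
footedge [0.5636 0.2921 0.012  0.5955 0.1476 0.012 ] 12.440283637926468 0.1480110687289154
foot/panel [0.6073 0.3026 0.012  0.6394 0.1573 0.012 ] 12.435270300075521 0.1487994004063716
topfront [0.6057 0.3019 0.174  0.63   0.1931 0.174 ] 12.56385850737308 0.11149958718901418
topback [0.6169 0.3044 0.174  0.642  0.1958 0.174 ] 13.012119241924939 0.1115059034261981
head [[0.6148 0.2217 0.16  ]
 [0.6166 0.2221 0.16  ]] shankbase [[0.6242 0.2232 0.16  ]]
12.451660782927831
```

The crop shows:
- slot ends at about (368,122) and (362.5,171)
- stud head at about (358.5,152)

That puts the stud about 6 mm right of the slot's middle, with panel yaw about 12.4°. The top view agrees. I'm moving to a pose in front of it.

>>> {"api": "drive_tool", "payload": {"motion": [[[1.1,0,2.5],[0,0,0],-1],[[1.1,2,3],[0,0,0],-1],[[1.1,3,3],[0,0,0],-1],[[0,3,2],[0,0,0],-1],[[0,2.2,0.7],[0,0,0],-1],[[0,0,0],[0,0,0],-1],[[0,0,0],[0,0,0],-1],[[0,0,0],[0,0,0],-1]]}}

```text
time: 8.88
position: [0.5919, 0.2144, 0.2888]
tool_rot: [1.969, 2.447, 0.0]
ft_force: [0.2, -0.5, -3.3]
grip_width: 0.135
grip_force: 45.0
```

```bash
cat > e.py <<'E'
from h import *
s=ctrl.get_state();a=np.radians(12.4);p=s['position']
M=R.from_rotvec(s['tool_rot']).as_matrix();f=s['ft_force']
ex=np.array([np.cos(a),np.sin(a)]);ey=np.array([-ex[1],ex[0]])
print("t %.2f ex %.4f ey %.4f z %.4f yaw %.2f tilt x %.4f y %.4f"%(s['time'],ex@p[:2],ey@p[:2],p[2],np.degrees(np.arctan2(M[1,1],M[0,1])),M[0,2],M[1,2]),"F ex %.1f ey %.1f z %.1f"%(ex@f[:2],ey@f[:2],f[2]),"tq",s['torque'].round(2))
E
python3 e.py
python3 - <<'E'
from h import *
im=ctrl.get_image("side")[:,:,::-1].copy();t=ctrl.get_image("top")[:,:,::-1].copy()
cv2.imwrite("pics/side1.png",im)
cv2.imwrite("pics/s1c.png",np.hstack([crop(im,190,120,80,100,5),crop(t,250,130,80,100,5)]))
E
```

```text
t 8.88 ex 0.6241 ey 0.0823 z 0.2888 yaw 12.33 tilt x 0.0008 y -0.0003 F ex 0.1 ey -0.5 z -3.3 tq [-0.   -0.15  0.04]
```

View pics/s1c.png

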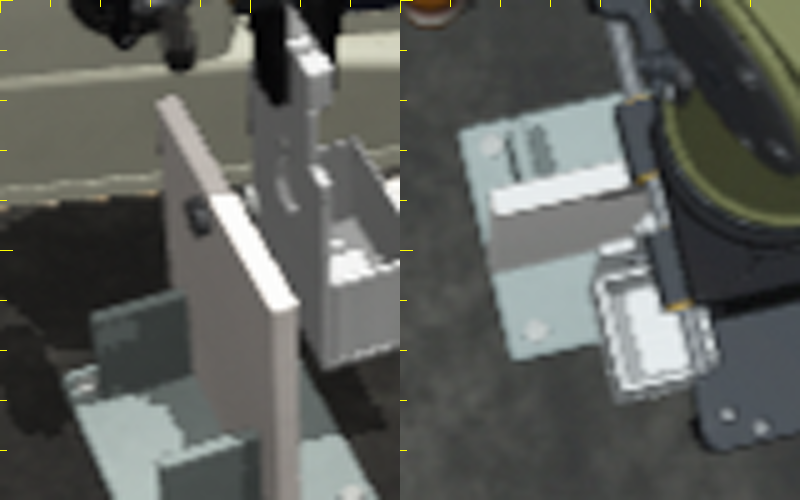

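>>> {"api": "drive_tool", "payload": {"motion": [[[0.16,0.7,0.08],[0,0,0],-1],[[0,0.7,0],[0,0,0],-1],[[0,0.1,0],[0,0,0],-1],[[0,0.1,0],[0,0,0],-1],[[0,0,0],[0,0,0],-1],[[0,0,0],[0,0,0],-1]]}}

```text
time: 9.72
position: [0.6077, 0.2189, 0.2873]
tool_rot: [1.971, 2.446, -0.0]
ft_force: [0.5, 0.1, -2.9]
grip_width: 0.135
grip_force: 45.0
```

```bash
python3 e.py
```

```text
t 9.72 ex 0.6405 ey 0.0833 z 0.2873 yaw 12.28 tilt x -0.0001 y -0.0001 F ex 0.5 ey 0.0 z -2.9 tq [-0.   -0.17  0.04]
```

>>> {"api": "drive_tool", "payload": {"motion": [[[0.04,0,-0.06],[0,0,0],-1],[[0,0.1,0],[0,0,0],-1],[[0,0.1,0],[0,0,0],-1],[[0,0.1,0],[0,0,0],-1],[[0,0,0],[0,0,0],-1],[[0,0,0],[0,0,0],-1]]}}

```text
time: 10.48
position: [0.6106, 0.2199, 0.2878]
tool_rot: [-1.971, -2.446, 0.0]
ft_force: [-0.2, 0.6, -2.0]
grip_width: 0.136
grip_force: 45.0
```

```bash
python3 e.py
```

```text
t 10.47 ex 0.6436 ey 0.0837 z 0.2878 yaw 12.28 tilt x -0.0001 y -0.0000 F ex -0.1 ey 0.6 z -2.0 tq [-0.   -0.13 -0.01]
```

No contact yet at 0.6436, which is past where the head front would be met if misaligned. I continue.

>>> {"api": "drive_tool", "payload": {"motion": [[[0,0.1,0],[0,0,0],-1],[[0,0.1,0],[0,0,0],-1],[[0,0.1,0],[0,0,0],-1],[[0,0,0],[0,0,0],-1],[[0,0,0],[0,0,0],-1]]}}

```text
time: 11.1
position: [0.6135, 0.2206, 0.2878]
tool_rot: [-1.971, -2.446, 0.0]
ft_force: [-0.4, 0.9, -3.9]
grip_width: 0.132
grip_force: 45.0
```

```bash
python3 e.py
```

```text
t 11.10 ex 0.6465 ey 0.0837 z 0.2878 yaw 12.28 tilt x -0.0001 y -0.0001 F ex -0.2 ey 0.9 z -3.9 tq [ 0.06 -0.15  0.03]
```

>>> {"api": "drive_tool", "payload": {"motion": [[[0,0.1,0],[0,0,0],-1],[[0,0.1,0],[0,0,0],-1],[[0,0,0],[0,0,0],-1],[[0,0,0],[0,0,0],-1]]}}

```text
time: 11.6
position: [0.6155, 0.221, 0.2879]
tool_rot: [1.971, 2.446, -0.0]
ft_force: [0.0, 0.5, -2.9]
grip_width: 0.138
grip_force: 45.0
```

```bash
python3 e.py
```

```text
t 11.60 ex 0.6486 ey 0.0837 z 0.2879 yaw 12.28 tilt x -0.0001 y -0.0001 F ex 0.1 ey 0.5 z -2.9 tq [-0.   -0.16  0.01]
```

>>> {"api": "drive_tool", "payload": {"motion": [[[0,0.1,0],[0,0,0],-1],[[0,0,0],[0,0,0],-1],[[0,0.1,0],[0,0,0],-1],[[0,0,0],[0,0,0],-1],[[0,0,0],[0,0,0],-1]]}}

```text
time: 12.22
position: [0.6174, 0.2214, 0.2878]
tool_rot: [-1.971, -2.446, 0.0]
ft_force: [-0.2, 0.2, -3.5]
grip_width: 0.131
grip_force: 45.0
```

```bash
python3 e.py
```

```text
t 12.22 ex 0.6506 ey 0.0837 z 0.2878 yaw 12.28 tilt x -0.0001 y -0.0001 F ex -0.1 ey 0.2 z -3.5 tq [-0.03 -0.16 -0.05]
```

>>> {"api": "drive_tool", "payload": {"motion": [[[0,0.05,0],[0,0,0],-1],[[0,0.05,0],[0,0,0],-1],[[0,0,0],[0,0,0],-1],[[0,0,0],[0,0,0],-1]]}}

```text
time: 12.72
position: [0.618, 0.2216, 0.2879]
tool_rot: [-1.971, -2.446, 0.002]
ft_force: [-2.7, -1.0, -1.1]
grip_width: 0.133
grip_force: 45.1
```

```bash
python3 e.py
```

```text
t 12.72 ex 0.6512 ey 0.0837 z 0.2879 yaw 12.29 tilt x -0.0009 y -0.0005 F ex -2.8 ey -0.4 z -1.1 tq [-0.2   0.6   0.08]
```

>>> {"api": "drive_tool", "payload": {"motion": [[[0,0.05,0],[0,0,0.0],-1],[[0,0,0],[0,0,0],-1],[[0,0,0],[0,0,0],-1]]}}

```text
time: 13.1
position: [0.6184, 0.2217, 0.2879]
tool_rot: [-1.97, -2.446, 0.002]
ft_force: [-5.4, -1.3, 0.1]
grip_width: 0.13
grip_force: 45.2
```

```bash
python3 e.py;python3 - <<'E'
from h import *
im=ctrl.get_image("side")[:,:,::-1].copy()
cv2.imwrite("pics/s2c.png",crop(im,185,110,90,100,6))
E
```

```text
t 13.10 ex 0.6515 ey 0.0837 z 0.2879 yaw 12.29 tilt x -0.0014 y -0.0007 F ex -5.5 ey -0.1 z 0.1 tq [-0.46  1.2   0.07]
```

View pics/s2c.png

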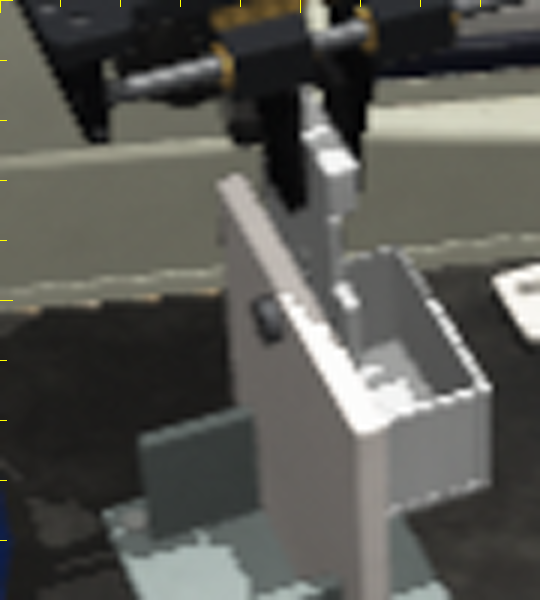

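The plate is flush with the panel and the head is in the hole. I ease the press slightly and start sliding down.

>>> {"api": "drive_tool", "payload": {"motion": [[[0,-0.05,0.05],[0,0,0.0],-1],[[0,0,0.1],[0,0,0],-1],[[0,0,0.1],[0,0,0],-1],[[0,0,0.1],[0,0,0],-1],[[0,0,0],[0,0,0],-1]]}}

```text
time: 13.78
position: [0.6181, 0.2218, 0.2842]
tool_rot: [-1.97, -2.446, 0.001]
ft_force: [-4.4, -1.3, -0.3]
grip_width: 0.134
grip_force: 45.1
```

```bash
python3 e.py
```

```text
t 13.78 ex 0.6513 ey 0.0839 z 0.2842 yaw 12.30 tilt x -0.0008 y 0.0000 F ex -4.6 ey -0.3 z -0.3 tq [-0.26  1.17  0.04]
```

>>> {"api": "drive_tool", "payload": {"motion": [[[0,0,0.1],[0,0,0.0],-1],[[0,0,0.1],[0,0,0],-1],[[0,0,0.1],[0,0,0],-1],[[0,0,0.1],[0,0,0],-1],[[0,0,0.1],[0,0,0],-1]]}}

```text
time: 14.4
position: [0.6181, 0.2219, 0.2794]
tool_rot: [-1.97, -2.446, 0.001]
ft_force: [-5.4, -1.1, 0.4]
grip_width: 0.136
grip_force: 45.1
```

```bash
python3 e.py
```

```text
t 14.40 ex 0.6513 ey 0.0840 z 0.2794 yaw 12.30 tilt x -0.0007 y 0.0001 F ex -5.6 ey 0.1 z 0.4 tq [-0.31  1.32  0.04]
```

>>> {"api": "drive_tool", "payload": {"motion": [[[0,0,0.1],[0,0,0.0],-1],[[0,0,0.1],[0,0,0],-1],[[0,0,0.1],[0,0,0],-1],[[0,0,0],[0,0,0],-1]]}}

```text
time: 14.9
position: [0.618, 0.2219, 0.2763]
tool_rot: [-1.97, -2.446, 0.001]
ft_force: [-5.7, -0.4, -0.0]
grip_width: 0.131
grip_force: 45.1
```

```bash
python3 e.py
```

```text
t 14.90 ex 0.6512 ey 0.0840 z 0.2763 yaw 12.30 tilt x -0.0009 y 0.0000 F ex -5.6 ey 0.8 z -0.0 tq [-0.23  1.31  0.06]
```

>>> {"api": "drive_tool", "payload": {"motion": [[[0,-0.02,0.1],[0,0,0.0],-1],[[0,0,0.1],[0,0,0],-1],[[0,0,0.1],[0,0,0],-1],[[0,0,0],[0,0,0],-1]]}}

```text
time: 15.4
position: [0.6179, 0.2219, 0.2734]
tool_rot: [-1.97, -2.446, 0.0]
ft_force: [-5.1, -1.6, 0.9]
grip_width: 0.133
grip_force: 45.1
```

```bash
python3 e.py
```

```text
t 15.40 ex 0.6511 ey 0.0840 z 0.2734 yaw 12.30 tilt x -0.0006 y 0.0001 F ex -5.3 ey -0.4 z 0.9 tq [-0.26  1.27  0.08]
```

>>> {"api": "drive_tool", "payload": {"motion": [[[0,0,0.1],[0,0,0.0],-1],[[0,0,0.1],[0,0,0],-1],[[0,0,0.1],[0,0,0],-1],[[0,0,0],[0,0,0],-1]]}}

```text
time: 15.9
position: [0.6179, 0.2222, 0.2725]
tool_rot: [1.97, 2.446, 0.001]
ft_force: [-7.6, -2.3, 8.2]
grip_width: 0.133
grip_force: 45.2
```

```bash
python3 e.py
```

```text
t 15.90 ex 0.6512 ey 0.0843 z 0.2725 yaw 12.30 tilt x 0.0007 y 0.0001 F ex -8.0 ey -0.6 z 8.2 tq [-0.56  1.95  0.08]
```

>>> {"api": "drive_tool", "payload": {"motion": [[[0,-0.03,0.05],[0,0,0.0],-1],[[0,0,0.05],[0,0,0],-1],[[0,0,0],[0,0,0],-1]]}}

```text
time: 16.27
position: [0.6178, 0.2222, 0.2725]
tool_rot: [1.97, 2.446, 0.002]
ft_force: [-9.1, -2.3, 11.9]
grip_width: 0.133
grip_force: 45.2
```

```bash
python3 e.py
```

```text
t 16.27 ex 0.6511 ey 0.0844 z 0.2725 yaw 12.30 tilt x 0.0018 y 0.0002 F ex -9.4 ey -0.3 z 11.9 tq [-0.65  2.02  0.06]
```

>>> {"api": "drive_tool", "payload": {"motion": [[[0,-0.05,0.05],[0,0,0.0],-1],[[0,0,0.05],[0,0,0],-1],[[0,0,0],[0,0,0],-1]]}}

```text
time: 16.65
position: [0.6176, 0.2223, 0.2719]
tool_rot: [1.97, 2.445, 0.004]
ft_force: [-7.7, -3.5, 13.3]
grip_width: 0.135
grip_force: 45.2
```

```bash
python3 e.py
```

```text
t 16.65 ex 0.6509 ey 0.0845 z 0.2719 yaw 12.29 tilt x 0.0030 y 0.0006 F ex -8.3 ey -1.7 z 13.3 tq [-0.6   1.94  0.06]
```

>>> {"api": "drive_tool", "payload": {"motion": [[[-0.03,-0.03,0.05],[0,0,0.0],-1],[[0,0,0.05],[0,0,0],-1],[[0,0,0],[0,0,0],-1]]}}

```text
time: 17.02
position: [0.6175, 0.2222, 0.2717]
tool_rot: [1.969, 2.445, 0.005]
ft_force: [-8.9, -2.9, 16.7]
grip_width: 0.133
grip_force: 45.2
```

```bash
python3 e.py
```

```text
t 17.02 ex 0.6508 ey 0.0844 z 0.2717 yaw 12.30 tilt x 0.0039 y 0.0011 F ex -9.3 ey -0.9 z 16.7 tq [-0.68  2.1   0.06]
```

>>> {"api": "drive_tool", "payload": {"motion": [[[0,-0.1,0],[0,0,0.0],-1],[[0,0,0.05],[0,0,0],-1],[[0,0,0],[0,0,0],-1]]}}

```text
time: 17.4
position: [0.6172, 0.2221, 0.2717]
tool_rot: [1.969, 2.444, 0.008]
ft_force: [-6.7, -2.0, 15.4]
grip_width: 0.131
grip_force: 45.1
```

```bash
python3 e.py
```

```text
t 17.40 ex 0.6505 ey 0.0844 z 0.2717 yaw 12.29 tilt x 0.0058 y 0.0018 F ex -7.0 ey -0.5 z 15.4 tq [-0.55  1.67  0.03]
```

>>> {"api": "drive_tool", "payload": {"motion": [[[0,0.05,0],[0.4,0,0.0],-1],[[0,0,0.05],[0,0,0],-1],[[0,0,0],[0,0,0],-1]]}}

```text
time: 17.77
position: [0.6178, 0.2223, 0.2716]
tool_rot: [-1.971, -2.446, -0.0]
ft_force: [-8.2, -2.2, 17.9]
grip_width: 0.131
grip_force: 45.1
```

```bash
python3 e.py
```

```text
t 17.77 ex 0.6512 ey 0.0845 z 0.2716 yaw 12.28 tilt x -0.0005 y 0.0004 F ex -8.4 ey -0.4 z 17.9 tq [-0.65  1.78  0.07]
```

>>> {"api": "drive_tool", "payload": {"motion": [[[-0.03,-0.1,0],[0.15,0,0.0],-1],[[0,0,0.05],[0,0,0],-1],[[0,0,0],[0,0,0],-1]]}}

```text
time: 18.15
position: [0.6177, 0.2222, 0.2715]
tool_rot: [-1.97, -2.445, -0.001]
ft_force: [-5.1, -1.6, 18.1]
grip_width: 0.135
grip_force: 45.1
```

```bash
python3 e.py
```

```text
t 18.15 ex 0.6510 ey 0.0844 z 0.2715 yaw 12.29 tilt x -0.0007 y 0.0011 F ex -5.3 ey -0.4 z 18.1 tq [-0.39  1.21  0.02]
```

>>> {"api": "drive_tool", "payload": {"motion": [[[0,-0.1,0],[0.1,0,0.0],-1],[[0,0,0.05],[0,0,0],-1],[[0,0,0.05],[0,0,0],-1],[[0,0,0],[0,0,0],-1]]}}

```text
time: 18.65
position: [0.6172, 0.2213, 0.2669]
tool_rot: [-1.97, -2.443, 0.002]
ft_force: [2.8, 1.5, -1.0]
grip_width: 0.137
grip_force: 45.0
```

```bash
python3 e.py
```

```text
t 18.65 ex 0.6504 ey 0.0836 z 0.2669 yaw 12.26 tilt x -0.0034 y 0.0009 F ex 3.0 ey 0.9 z -1.0 tq [ 0.46 -0.82 -0.06]
```

Snapped past the clips. I restore the upright attitude and continue down to the slot end.

>>> {"api": "drive_tool", "payload": {"motion": [[[0,0.1,0],[-0.25,0,0.0],-1],[[0,0.05,0.1],[0,0,0],-1],[[0,0,0.1],[0,0,0],-1],[[0,0,0.1],[0,0,0],-1],[[0,0,0],[0,0,0],-1]]}}

```text
time: 19.27
position: [0.6161, 0.2206, 0.2618]
tool_rot: [-1.968, -2.443, 0.009]
ft_force: [0.2, 1.5, -0.9]
grip_width: 0.135
grip_force: 45.0
```

```bash
python3 e.py
```

```text
t 19.27 ex 0.6491 ey 0.0831 z 0.2618 yaw 12.28 tilt x -0.0073 y -0.0017 F ex 0.6 ey 1.5 z -0.9 tq [ 0.45 -0.14  0.02]
```

>>> {"api": "drive_tool", "payload": {"motion": [[[0.06,0.1,0],[-0.4,0,0.0],-1],[[0,0.05,0],[0,0,0],-1],[[0,0,0.05],[0,0,0],-1],[[0,0,0.05],[0,0,0],-1],[[0,0,0],[0,0,0],-1]]}}

```text
time: 19.9
position: [0.6174, 0.2211, 0.2615]
tool_rot: [1.971, 2.446, -0.001]
ft_force: [-4.1, -2.0, 4.2]
grip_width: 0.134
grip_force: 45.1
```

```bash
python3 e.py
```

```text
t 19.90 ex 0.6505 ey 0.0833 z 0.2615 yaw 12.26 tilt x -0.0002 y -0.0011 F ex -4.4 ey -1.1 z 4.2 tq [-0.47  1.02 -0.01]
```

>>> {"api": "drive_tool", "payload": {"motion": [[[0,-0.05,0.05],[0,0,0.0],-1],[[0,0,0.05],[0,0,0],-1],[[0,0,0.05],[0,0,0],-1],[[0,0,0],[0,0,0],-1]]}}

```text
time: 20.4
position: [0.6173, 0.2211, 0.2613]
tool_rot: [1.971, 2.445, 0.0]
ft_force: [-5.4, -3.1, 9.5]
grip_width: 0.131
grip_force: 45.1
```

```bash
python3 e.py
```

```text
t 20.40 ex 0.6504 ey 0.0834 z 0.2613 yaw 12.26 tilt x 0.0014 y -0.0009 F ex -5.9 ey -1.9 z 9.5 tq [-0.65  1.19  0.  ]
```

Hard stop reached at z = 0.2613, against 0.262 expected for fully home. I unload, release and retreat upward.

>>> {"api": "drive_tool", "payload": {"motion": [[[0,0,-0.1],[0,0,0.0],-1],[[0,0,-0.1],[0,0,0],-1],[[0,0,0],[0,0,0],-1],[[0,0,0],[0,0,0],0.2],[[0,0,0],[0,0,0],0.2],[[0,0,0],[0,0,0],0.2],[[0,0,0],[0,0,0],0.2],[[0,0,0],[0,0,0],0.2]], "force": 10}}

```text
time: 21.4
position: [0.6172, 0.2214, 0.2613]
tool_rot: [1.971, 2.446, -0.0]
ft_force: [0.4, -0.6, -0.5]
grip_width: 0.57
grip_force: 0.0
```

```bash
python3 e.py
```

```text
t 21.40 ex 0.6503 ey 0.0837 z 0.2613 yaw 12.28 tilt x 0.0000 y -0.0001 F ex 0.3 ey -0.6 z -0.5 tq [ 0.   -0.11 -0.02]
```

>>> {"api": "drive_tool", "payload": {"motion": [[[0,0,-1],[0,0,0.0],0.2],[[0,0,-3],[0,0,0],0.2],[[0,0,-5],[0,0,0],0.2],[[0,0,-5],[0,0,0],0.2],[[0,-4,-2],[0,0,0],0.2],[[0,-5,0],[0,0,0],0.2],[[0,-5,0],[0,0,0],0.2],[[0,0,0],[0,0,0],0.2],[[0,0,0],[0,0,0],0.2]]}}

```text
time: 22.52
position: [0.4808, 0.1914, 0.4223]
tool_rot: [1.97, 2.444, 0.002]
ft_force: [0.6, 0.2, -0.1]
grip_width: 0.597
grip_force: 0.0
```

```bash
python3 e.py
python3 - <<'E'
from h import *
im=ctrl.get_image("side")[:,:,::-1].copy();t=ctrl.get_image("top")[:,:,::-1].copy();w=ctrl.get_image("wrist")[:,:,::-1].copy()
cv2.imwrite("pics/s3c.png",np.hstack([crop(im,190,120,100,130,4),crop(t,250,130,100,130,4)]))
E
```

```text
t 22.52 ex 0.5107 ey 0.0837 z 0.4223 yaw 12.24 tilt x 0.0026 y -0.0007 F ex 0.6 ey 0.0 z -0.1 tq [ 0.03 -0.11  0.05]
```

View pics/s3c.png

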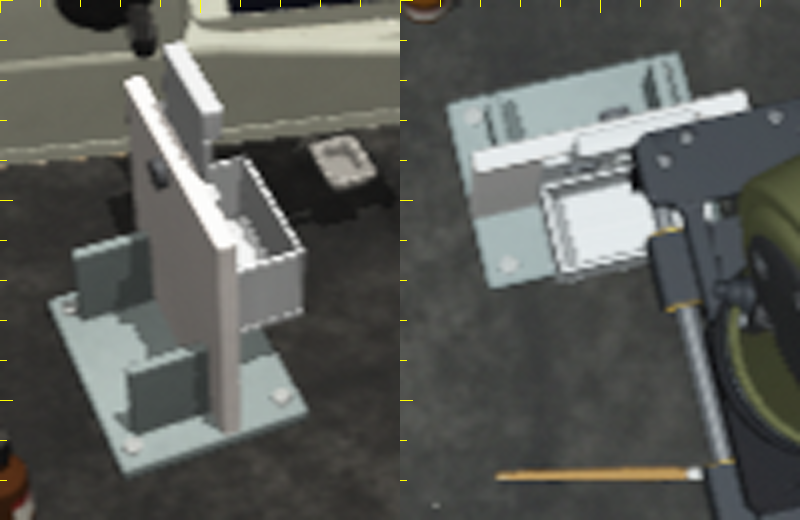

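The caddy hangs flush and level against the panel, and the gripper is clear. I check the bar height once, then hand in.

Run:
```python
from h import *
a=np.radians(12.3);ex=np.array([np.cos(a),np.sin(a)]);ey=np.array([-ex[1],ex[0]])
for z in(.223,.230): print(z,(proj(cam("side"),[[*(np.array([.6172,.2214])+d*ex+.031*ey),z] for d in(-.006,.006)])-[190,120])*4)
print(ctrl.close_job())
```

```text
0.223 [[222.20345462 107.19121218]
 [200.80941538 112.98574554]]
0.23 [[221.92689575  96.89071909]
 [200.39705326 102.68080714]]
the job is handed in; nothing more can be done
None
```

The caddy hangs on the stud, past its clips and hard against the slot end with its plate flush to the panel; the side view confirms the height, and I released and handed in at about 22.7 s, with contact force staying near 20 N at the readings.

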